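Lock the lathe's tool rest with the square key

ROBOT

A 6-joint arm with a two-finger parallel gripper is mounted at the origin on the work surface. World frame = base frame: x ahead of the robot, y to its left, z up, the work surface at z = 0. Lengths are in mm, angles in rad, forces in N, time in s.
With the tool pointing down it reaches from about 400 to 925 mm from the base axis. Payload 12.5 kg.
Tool frame: the origin (TCP) lies on the mounting face of the last link; the fingertips stand 190 mm ahead of it and the grasp point (between the pads) lies 171 mm ahead of it; z points along the fingers, y is the line along which they close (so a half turn about z gives the same grasp; the last joint's range is limited). The gripper opens to 95 mm and grips with 3 to 60 N. Pads are 20 mm wide; open, the fingers measure 119 mm over their backs; the gripper's body (75 mm by 180 mm) begins 59 mm behind the grasp point.
Start: joints at [1.182, 0.491, 1.559, -0, 1.092, -0.106], TCP at [174.379, 600.181, 404.761] pointing down, gripper open.
Joint ranges: [-3.1, 3.1], [-0.84, 2.19], [0.05, 2.79], [-1.13, 4.28], [0.06, 2.93], [-2.69, 2.69]. Speed limits (rad/s): [2.22, 2.22, 2.79, 3.14, 3.14, 3.14].

INTERFACE

Orientations are given as [roll, pitch, yaw] about the fixed x, y, z axes, in that order (R = Rz(yaw) Ry(pitch) Rx(roll)).
In Python, from cell import env gives the robot as it stands.
- The arm moves only by the tool carry_out, never from a script. Its argument "series" is a list of rows, each a list of 5 numbers: the shift along the tool's x, y, z in m, then the turn about the tool's z in degrees, then the opening, from 0 (shut) to 1 (fully open). A call has 1 to 20 rows; each row is the pose to reach, as a shift and turn from the pose commanded when the call began, along the tool's axes at that moment; what a row does not reach only later rows make up. A row lasts 1/8 s, in which the tool goes at most 62.5 mm and 10.7 degrees, less where a joint would pass 70% of its speed; a pose out of reach is approached as far as the arm can. A call with a gripper value outside its range is refused whole. The fingers move at their own pace and stop on an object; the grip force is fixed at half the most. Time passes only in rows, so rows that repeat a pose let the fingers close. It gives the time, the measured TCP pose, the force, the opening and the grip force at its end, in the units of the state.
- env.state(): the state, without advancing time (a new reading comes with each control period).
- env.read_camera(name): name is "side" or "top"; returns (picture, depth): 384x512x3 uint8, red, green, blue; 384x512 float32, mm along the optical axis (not along the pixel's ray), 0 where there is no reading.
- env.get_calibration(name): a dict with "intrinsics" (3x3 intrinsics, pixels), "D" ([k1, k2, p1, p2, k3] as OpenCV has them; the pictures are not rectified), "cam_to_world" (4x4, takes a point from camera to world coordinates). Camera axes: x right, y up, looking along -z (the intrinsics and any distortion apply to the point x, -y, -z); pixel columns grow to the right and rows downward; lengths in mm; the calibration is good to about 2 mm. A picture is of the moment at which its call begins. get_calibration takes no time and is no camera call.
- env.job_done(): hands the job in; it is judged then, once.
The state is a dict: "t": time; "joints": joint angles; "qvel": joint speeds; "tau": joint torques, N m; "eef_pos": TCP position; "tcp_rot": TCP orientation; "ft_force": force on the tool from outside, world axes, zero at the start; "moment": the same for the moment, N m; "opening": opening from 0.0 (shut) to 1.0 (fully open); "grip_force": force on a finger pad.
Only numpy, scipy, OpenCV 4.12 (cv2) and the standard library are available. Lean on these libraries where they do the work, as an engineer would, in place of code of your own. Each camera call takes 0.05 s, during which the arm holds its last target. There are 200 camera calls.

TASK

Lock the stone lathe's tool-rest carriage: take the T-handled square key out of the wooden stand, push it fully home in the square socket of the carriage's clamp screw, then turn it clockwise (seen from above) as far as it goes. Leave the key upright in the socket, and leave the knob-handled tool in the stand.

Things in the scene. Friction and masses are not known exactly. Their poses are not given: they have to be found in the camera images.
- key_handle (a point): T-handled steel key, loose, 220 g, upright in a hole of a fixed wooden stand (top 50 mm high). Point: centre of its T-bar, 70 mm long (x), 14 thick (y), 24 high; z up the key. Below: 16 mm round shank; 36 mm round shoulder, underside 50 mm below this point, resting on the stand; then a 16 mm square shaft (flats face x, y) with a cone end, tip 80 mm below this point. Lifts straight out.
- pin_handle (a point): Bystander: steel tool of the same height in the stand's other hole, 100 mm from the key, with a round knob (38 mm diameter, 28 high) for a handle and a round shaft. Point: centre of its knob; z up.
- socket (a point): Mouth centre of a 19 mm square hole, 35 mm deep, in a 38 mm square screw head lying 4 mm deep in a 58 mm round bore of the iron carriage on the lathe bed. Hole sides face x, y; z up; the frame turns with the screw. The key fits in any quarter-turn, 12 degrees play either way; fully home key_handle is 50 mm above. Tool rest 115 mm off on the robot's side, 120 mm long, top 68 mm higher.
- clamp (a joint): Angle of the clamp screw in rad: 0 fully loose, 1.2 locked against its stop; grows as it turns clockwise seen from above. It starts between 0 and 0.3, turns with light friction (0.06 N m) and stays where it is left.
Things that resemble listed ones, but are neither listed nor needed, are in the scene too. What is shaped like the part that bears key_handle but blue is not meant.

How it is judged:
By the outcome, as a careful person would: the job done as asked, in the order asked, and still so for the second after the job is handed in, with the robot touching nothing.
It also fails if it takes over 43 s, if anything falls off the work surface, if the arm or the gripper's body presses on something with over 40 N, if the wrist force passes 120 N, or if a joint passes its speed limit or range.

## Working session

There is one attempt and no reset: what is moved stays moved. The work goes in short steps, Python scripts to look and compute and a tool call to move; the robot and the scene stay as the last step left them, time stands still between calls to the robot, and variables do not carry over. Pictures are saved under pics/ and viewed, at most 10 in all, crops included, and the job is handed in when it is done.

Besides the shell and the picture viewer there is one more tool, called after ">>>" as a command line: name --pt "numbers of a row" for each row, then --argument value for the rest. carry_out: Moves the arm, as the interface text tells. Its arguments: {"type":"object","properties":{"series":{"type":"array","items":{"type":"array","items":{"type":"number"}}}},"required":["series"]}

```bash
ls; mkdir -p pics; cat > h.py <<'E'
import numpy as np, cv2
from cell import env
def grab(n,save=None):
    p,d=env.read_camera(n)
    if save: cv2.imwrite('pics/'+save,p[:,:,::-1])
    np.savez(''+n+'.npz',p=p,d=d)
    return p,d
def rays(n,uv):
    c=env.get_calibration(n);T=np.array(c['cam_to_world'])
    q=cv2.undistortPoints(np.array(uv,float).reshape(-1,1,2),np.array(c['intrinsics']),np.array(c['D'])).reshape(-1,2)
    r=np.c_[q[:,0],-q[:,1],-np.ones(len(q))]
    return T[:3,3],r@T[:3,:3].T
def onplane(n,uv,z):
    o,r=rays(n,uv);return o+r*((z-o[2])/r[:,2])[:,None]
def cloud(n,d):
    v,u=np.mgrid[:d.shape[0],:d.shape[1]]
    o,r=rays(n,np.c_[u.ravel(),v.ravel()])
    P=(o+r*d.reshape(-1,1)).reshape(d.shape+(3,)); P[d==0]=np.nan
    return P
E
python3 - <<'E'
from h import *
s=env.state();print(s)
for n in('side','top'):
    p,d=grab(n,n+'0.png');c=env.get_calibration(n);print(n,np.round(c['cam_to_world'],3).tolist(),c['intrinsics'],c['D'])
E
```

```text
pics
{'t': 0.0, 'joints': array([ 1.18238382e+00,  4.91602507e-01,  1.55946485e+00, -1.35814005e-05,
        1.09170866e+00, -1.05613884e-01]), 'qvel': array([ 0.00017491,  0.0011625 ,  0.00052814,  0.00078739,  0.00053207,
       -0.00057433]), 'tau': array([-2.90636108e-04, -6.12634492e+01, -2.58185291e+01,  6.92486647e-02,
        4.80933767e-02, -7.51520224e-05]), 'eef_pos': array([174.37877617, 600.14991146, 404.12963535]), 'tcp_rot': array([-3.14041462e+00, -1.12769351e-04,  2.85880023e+00]), 'ft_force': array([-0.25444435, -0.51463885, -0.35585444]), 'moment': array([ 0.00347995, -0.04764359, -0.00081095]), 'grip_force': 0.0, 'opening': 0.999476896715575}
side [[-0.859, 0.391, -0.329, 255.502], [-0.511, -0.665, 0.545, 495.919], [-0.006, 0.637, 0.771, 614.655], [0.0, 0.0, 0.0, 1.0]] [[386.20624734   0.         260.32282952]
 [  0.         386.20624734 184.21035626]
 [  0.           0.           1.        ]] [0.00321841 0.         0.         0.         0.        ]
top [[0.025, 0.981, -0.191, 286.384], [-1.0, 0.022, -0.017, 89.333], [-0.013, 0.192, 0.981, 1085.151], [0.0, 0.0, 0.0, 1.0]] [[419.79344506   0.         252.21038095]
 [  0.         419.79344506 193.3600548 ]
 [  0.           0.           1.        ]] [-0.12403112  0.          0.          0.          0.        ]
```

View pics/top0.png

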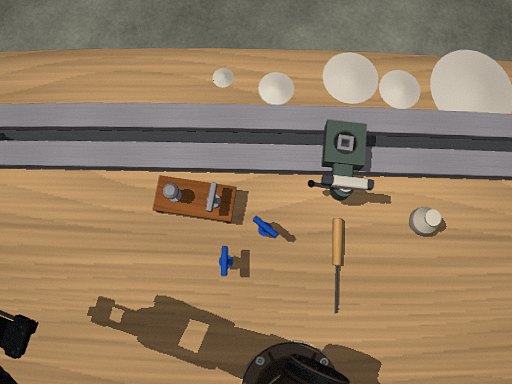

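View pics/side0.png

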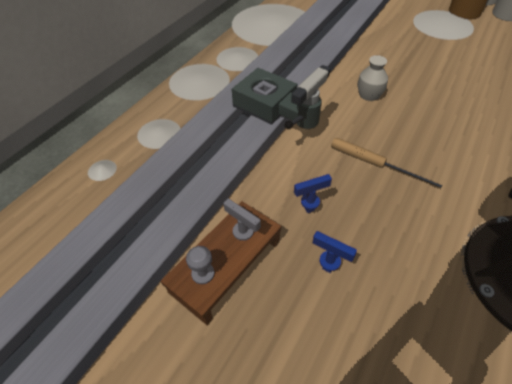

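The top view shows the knob tool at (172,191), the key's T-bar at (213,197), and the socket at (345,143) in the green carriage. In the side view the T-bar is at (242,215), the knob at (200,258) and the socket at (265,88). There are two blue decoys.

```bash
python3 - <<'E'
from h import *
def rect(pts): 
    r=cv2.minAreaRect(pts.astype(np.float32));return np.round(r[0],1),np.round(r[1],1),round(r[2],1)
big=[]
for n,kb,sb in(('top',(195,170,235,225),(318,115,375,172)),('side',(215,190,270,245),(228,62,305,125))):
    f=np.load(n+'.npz');p,d=f['p'],f['d'];P=cloud(n,d);hsv=cv2.cvtColor(p,cv2.COLOR_RGB2HSV)
    print(n)
    u0,v0,u1,v1=kb
    Q=P[v0:v1,u0:u1].reshape(-1,3);Q=Q[~np.isnan(Q[:,0])]
    print(' hist z key',np.histogram(Q[:,2],bins=np.arange(0,140,8)))
    T=Q[(Q[:,2]>82)];z=np.percentile(T[:,2],[50,90]);tt=T[T[:,2]>z[1]-8]
    print(' T top z',z,len(tt),rect(tt[:,:2]),'z',np.median(tt[:,2]))
    u0,v0,u1,v1=sb
    Q=P[v0:v1,u0:u1].reshape(-1,3);Q=Q[~np.isnan(Q[:,0])]
    print(' hist z carr',np.histogram(Q[:,2],bins=np.arange(0,240,8)))
    c=p[v0:v1,u0:u1,::-1];k=p[kb[1]:kb[3],kb[0]:kb[2],::-1]
    big.append(np.hstack([cv2.resize(c,(380,290),interpolation=0),cv2.resize(k,(380,290),interpolation=0)]))
cv2.imwrite('pics/crop1.png',np.vstack(big))
E
```

```text
top
 hist z key (array([ 418,   31,   32,   11,    9,  145, 1010,   38,    3,    2,    1,
         12,   14,   80,   99,    0,    0]), array([  0,   8,  16,  24,  32,  40,  48,  56,  64,  72,  80,  88,  96,
       104, 112, 120, 128, 136]))
 T top z [111.85834911 114.75744171] 175 (array([467. , 203.3]), array([14.4, 69.1]), 81.1) z 112.18953590421017
 hist z carr (array([   2,  155,   22,   16,  480,  530,   69,   69,   85,  110,  515,
       1176,    2,    0,    0,    0,    0,    0,    0,    0,    0,    0,
          0,    0,    0,    0,    0,    0,    0]), array([  0,   8,  16,  24,  32,  40,  48,  56,  64,  72,  80,  88,  96,
       104, 112, 120, 128, 136, 144, 152, 160, 168, 176, 184, 192, 200,
       208, 216, 224, 232]))
side
 hist z key (array([ 570,   53,   44,   36,   58,   41, 1189,  124,   24,   19,   19,
         62,   98,  210,  177,    0,    0]), array([  0,   8,  16,  24,  32,  40,  48,  56,  64,  72,  80,  88,  96,
       104, 112, 120, 128, 136]))
 T top z [110.69431392 113.21144495] 371 (array([467.7, 204.5]), array([14.7, 69.8]), 81.5) z 111.91338524441966
 hist z carr (array([ 222,  326,   81,   77,  482,  711,  150,  192,  191,  261,  678,
       1124,   45,   11,    0,    0,   17,   45,   48,  123,    0,    0,
          0,    0,    0,    0,    0,    0,    0]), array([  0,   8,  16,  24,  32,  40,  48,  56,  64,  72,  80,  88,  96,
       104, 112, 120, 128, 136, 144, 152, 160, 168, 176, 184, 192, 200,
       208, 216, 224, 232]))
```

View pics/crop1.png

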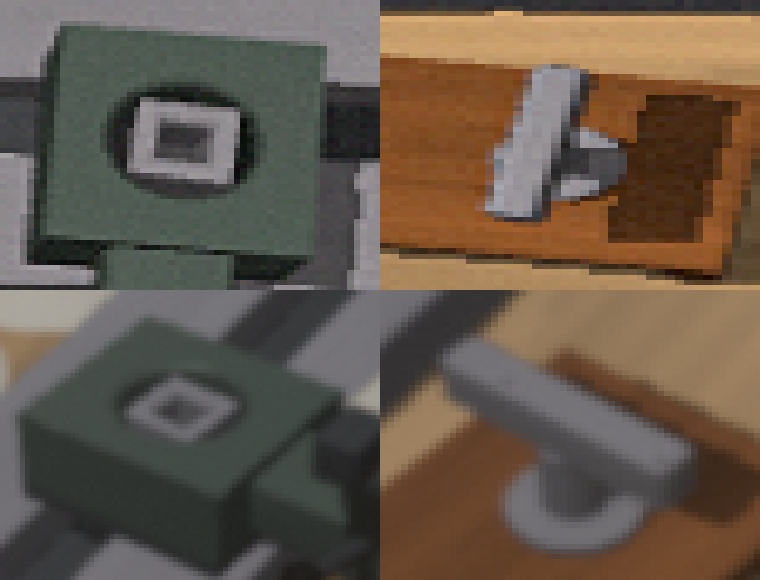

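The crops show the T-bar lying nearly along x and the light screw-head square around its dark hole, visible in both views. Next I measure the head centre, height and angle.

```bash
python3 - <<'E'
from h import *
C={}
for n,(u0,v0,u1,v1) in (('top',(332,127,358,158)),('side',(250,76,284,98))):
    f=np.load(n+'.npz');p,d=f['p'],f['d'];P=cloud(n,d)
    c=p[v0:v1,u0:u1].astype(float)
    br=c.min(2); hi=np.percentile(br,95); lo=np.percentile(br,15)
    print(n,lo,hi)
    m=(br>(lo+hi)/2).astype(np.uint8)
    nn,l,st,ce=cv2.connectedComponentsWithStats(m);i=1+np.argmax(st[1:,4])
    cs,hier=cv2.findContours((l==i).astype(np.uint8),cv2.RETR_CCOMP,cv2.CHAIN_APPROX_NONE)
    o=max(cs,key=cv2.contourArea)
    hl=[k for k,h in zip(cs,hier[0]) if h[3]>=0]
    ys,xs=np.where(l==i);zz=P[v0+ys,u0+xs,2];print('z head',np.nanmedian(zz),'npix',len(ys))
    z=np.nanmedian(zz)
    full=cv2.drawContours(np.zeros_like(m),[o],-1,1,-1);ys,xs=np.where(full)
    cen=np.array([[xs.mean()+u0,ys.mean()+v0]]);C[n]=cen
    for zp in (z,): 
        W=onplane(n,np.c_[xs+u0,ys+v0],zp)[:,:2]
        oc=onplane(n,o.reshape(-1,2)+[u0,v0],zp)[:,:2]
        print('centre',W.mean(0).round(1),'rect',cv2.minAreaRect(oc.astype(np.float32)))
    for h in hl: 
        hc=onplane(n,h.reshape(-1,2)+[u0,v0],z)[:,:2]
        if len(h)>6: print('hole',cv2.minAreaRect(hc.astype(np.float32)))
    # carriage top
    U0,V0,U1,V1=(322,118,370,168) if n=='top' else (228,62,305,125)
    Q=P[V0:V1,U0:U1];cc=p[V0:V1,U0:U1].astype(int);g=(cc[...,1]>cc[...,0]+8)&(Q[...,2]>80)
    q=Q[g];print('carriage top z',np.nanmedian(q[:,2]),cv2.minAreaRect(q[:,:2].astype(np.float32)))
# triangulate
o1,r1=rays('top',C['top']);o2,r2=rays('side',C['side'])
A=np.c_[r1[0],-r2[0]];s=np.linalg.lstsq(A,o2-o1,rcond=None)[0]
a=o1+s[0]*r1[0];b=o2+s[1]*r2[0];print('tri',a,b,np.linalg.norm(a-b))
# tool rest, knob, from side cloud
f=np.load('side.npz');P=cloud('side',f['d']);
Q=P[60:130,270:335].reshape(-1,3);Q=Q[Q[:,2]>125];print('rest',np.percentile(Q,[2,50,98],axis=0).round(0).tolist())
Q=P[235:285,180:225].reshape(-1,3);Q=Q[(Q[:,2]>105)];print('knob',np.median(Q,0))
s=env.state();print(s['joints'])
E
```

```text
top 47.0 145.0
z head 86.30993669339261 npix 165
centre [ 616.6 -122.2] rect ((616.8307495117188, -122.2505874633789), (38.5782585144043, 37.718326568603516), 81.7327880859375)
hole ((616.1748046875, -121.22606658935547), (23.99425506591797, 24.962562561035156), 77.70232391357422)
carriage top z 90.09147134460181 ((610.768798828125, -120.90495300292969), (100.35121154785156, 120.5522689819336), 84.98812103271484)
side 61.0 107.64999999999998
z head 86.08257409766998 npix 151
centre [ 617.7 -122.8] rect ((617.763916015625, -122.80401611328125), (39.727996826171875, 38.03260803222656), 81.74765014648438)
hole ((617.4402465820312, -121.80441284179688), (21.170602798461914, 21.364925384521484), 80.80772399902344)
carriage top z 89.60427010165063 ((598.0633544921875, -119.68684387207031), (90.42427062988281, 121.71437072753906), 36.38291931152344)
tri [ 616.50801717 -122.13985697   86.57979307] [ 617.15660119 -121.90000674   86.74341785] 0.7106070933087304
rest [[486.0, -165.0, 126.0], [497.0, -102.0, 153.0], [515.0, -52.0, 156.0]]
knob [477.58312136 305.91897705 112.6263394 ]
[ 1.18239745e+00  4.91492904e-01  1.55941264e+00  1.65395327e-05
  1.09167995e+00 -1.05581592e-01]
```

```bash
cat >> h.py <<'E'
from scipy.spatial.transform import Rotation as Ro
def togo(p,yawdeg):
    s=env.state();R=Ro.from_euler('xyz',s['tcp_rot']).as_matrix()
    d=R.T@(np.array(p,float)-s['eef_pos'])/1000
    y=np.degrees(s['tcp_rot'][2]);t=-((yawdeg-y+180)%360-180)
    print('shift',d.round(4),'turn',round(t,2),'t',s['t'],'pos',s['eef_pos'].round(2),'rot',np.degrees(s['tcp_rot']).round(2),'F',s['ft_force'].round(1),'open',round(s['opening'],3))
E
python3 -c "
from h import *
togo([467.4,203.9,345],171.3)"
```

```text
shift [-0.392  -0.2987  0.0595] turn -7.5 t 0.1 pos [174.37 600.15 404.22] rot [-1.7994e+02 -1.0000e-02  1.6380e+02] F [ 0.2 -0.  -0.6] open 0.996
```

>>> carry_out --pt "-0.392 -0.299 0.059 -7.5 1" --pt "-0.392 -0.299 0.059 -7.5 1" --pt "-0.392 -0.299 0.059 -7.5 1" --pt "-0.392 -0.299 0.059 -7.5 1" --pt "-0.392 -0.299 0.059 -7.5 1" --pt "-0.392 -0.299 0.059 -7.5 1" --pt "-0.392 -0.299 0.059 -7.5 1" --pt "-0.392 -0.299 0.059 -7.5 1" --pt "-0.392 -0.299 0.059 -7.5 1" --pt "-0.392 -0.299 0.059 -7.5 1" --pt "-0.392 -0.299 0.059 -7.5 1" --pt "-0.392 -0.299 0.059 -7.5 1"

```text
t: 1.6
eef_pos: [466.8, 204.6, 345.9]
tcp_rot: [3.141, 0.0, 2.991]
ft_force: [-0.5, 0.5, -0.3]
opening: 0.999
grip_force: 0.0
```

```bash
python3 -c "
from h import *
togo([467.4,203.9,271],171.3);grab('side','side1.png')"
```

```text
shift [-0.0007 -0.0006  0.0749] turn 0.1 t 1.6 pos [466.79 204.61 345.91] rot [1.7999e+02 1.0000e-02 1.7140e+02] F [-0.5  0.5 -0.3] open 0.999
```

View pics/side1.png

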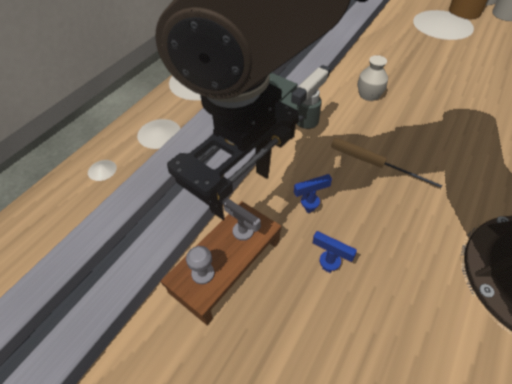

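The open fingers straddle the T-bar (around (242,212)) from above, with the knob tool clear at (200,265). I descend and close.

>>> carry_out --pt "-0.001 -0.001 0.03 0 1" --pt "-0.001 -0.001 0.055 0 1" --pt "-0.001 -0.001 0.074 0 1" --pt "-0.001 -0.001 0.074 0 1" --pt "-0.001 -0.001 0.074 0 0" --pt "-0.001 -0.001 0.074 0 0" --pt "-0.001 -0.001 0.074 0 0" --pt "-0.001 -0.001 0.074 0 0" --pt "-0.001 -0.001 0.074 0 0" --pt "-0.001 -0.001 0.074 0 0" --pt "-0.001 -0.001 0.074 0 0" --pt "-0.001 -0.001 0.074 0 0"

```text
t: 3.15
eef_pos: [468.2, 202.5, 271.7]
tcp_rot: [3.142, -0.0, 2.99]
ft_force: [-0.5, -0.2, 0.1]
opening: 0.212
grip_force: 0.0
```

>>> carry_out --pt "0 0 0 0 0" --pt "0 0 0 0 0" --pt "0 0 0 0 0" --pt "0 0 0 0 0" --pt "0 0 0 0 0" --pt "0 0 0 0 0"

```text
t: 3.9
eef_pos: [468.2, 202.5, 271.7]
tcp_rot: [3.142, -0.0, 2.99]
ft_force: [0.1, -0.3, -2.2]
opening: 0.154
grip_force: 29.9
```

```bash
python3 -c "
from h import *
togo([617,-122.3,390],171.8)"
```

```text
shift [-0.1962 -0.2986 -0.1183] turn -0.5 t 3.9 pos [468.19 202.52 271.71] rot [ 1.800e+02 -1.000e-02  1.713e+02] F [ 0.1 -0.3 -2.2] open 0.154
```

>>> carry_out --pt "0 0 -0.02 0 0" --pt "0 0 -0.06 0 0" --pt "0 0 -0.1 0 0" --pt "0 0 -0.1 0 0" --pt "-0.05 -0.075 -0.11 0 0" --pt "-0.08 -0.12 -0.11 0 0" --pt "-0.11 -0.168 -0.115 0 0" --pt "-0.14 -0.213 -0.118 -0.5 0" --pt "-0.17 -0.26 -0.118 -0.5 0" --pt "-0.196 -0.2985 -0.118 -0.5 0" --pt "-0.196 -0.2985 -0.118 -0.5 0" --pt "-0.196 -0.2985 -0.118 -0.5 0" --pt "-0.196 -0.2985 -0.118 -0.5 0"

```text
t: 5.52
eef_pos: [616.5, -121.1, 389.3]
tcp_rot: [3.141, -0.001, 3.0]
ft_force: [0.5, -0.2, -0.5]
opening: 0.158
grip_force: 29.9
```

```bash
python3 -c "
from h import *
togo([617,-122.3,307.3],171.8);p,_=grab('side');q,_=grab('top')
a=cv2.resize(p[20:140,190:350],(400,300),interpolation=0);b=cv2.resize(q[80:200,270:430],(400,300),interpolation=0)
cv2.imwrite('pics/c2.png',np.hstack([a,b])[:,:,::-1])"
```

```text
shift [-0.0007 -0.0011  0.082 ] turn 0.06 t 5.525 pos [ 616.52 -121.14  389.31] rot [ 1.7998e+02 -5.0000e-02  1.7186e+02] F [ 0.5 -0.2 -0.5] open 0.158
```

View pics/c2.png

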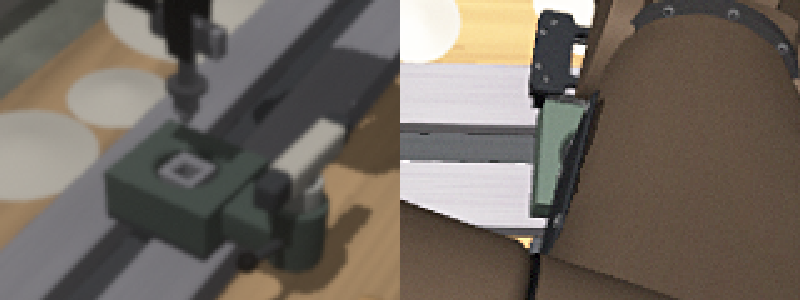

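The side crop shows the key held upright with its tip at about (265,70), over the socket at (264,88); the top view is blocked by the arm. I check the key's axis from its visible parts.

```bash
python3 - <<'E'
from h import *
from scipy.optimize import least_squares
f=np.load('side.npz');P=cloud('side',f['d']);p=f['p']
Q=P[40:85,240:290];m=(np.hypot(Q[...,0]-617,Q[...,1]+122)<40)&(Q[...,2]>132)&(Q[...,2]<215)
q=Q[m];print(len(q))
for a in range(132,212,8):
    s=q[(q[:,2]>=a)&(q[:,2]<a+8)]
    if len(s): print(a,len(s),s.min(0).round(1),s.max(0).round(1))
# image-based: silhouette columns per row around the shaft
g=p[40:85,240:290].min(2)
for v in range(50,74):
    print(v,' '.join('%3d'%x for x in p[v,254:278].mean(1)))
# expected pixels
c=env.get_calibration('side');T=np.linalg.inv(c['cam_to_world'])
def proj(X):
    x=T[:3,:3]@X+T[:3,3];return cv2.projectPoints(np.array([[x[0],-x[1],-x[2]]]),np.zeros(3),np.zeros(3),np.array(c['intrinsics']),np.array(c['D']))[0].ravel().round(2)
for z in (138,155,168,180): print(z,proj(np.array([616.6,-121.2,z])))
E
```

```text
367
140 16 [ 607.2 -126.   140.3] [ 622.  -112.4  147.9]
148 36 [ 607.  -127.3  148.4] [ 624.9 -110.2  155.8]
156 29 [ 607.  -125.2  156.1] [ 625.5 -109.4  163.6]
164 24 [ 597.6 -129.4  164.4] [ 629.1 -103.   171.9]
172 121 [ 597.8 -139.4  172. ] [ 633.5 -102.3  179.7]
180 28 [ 607.3 -123.   180.4] [ 620.5 -112.1  188. ]
188 25 [ 607.5 -123.4  188.5] [ 621.4 -112.6  195.3]
196 29 [ 605.3 -122.   196.4] [ 627.9 -107.5  203.4]
204 47 [ 581.4 -123.7  204.2] [ 624.9 -105.8  211.9]
50 124 114 104  90  78  70  63  52  48  49  47  49  51  54  60  68  77  91 105 115 118 118 119 119
51 137 120  95  77  69  67  60  51  49  48  48  49  53  55  57  64  66  73  91 110 118 119 119 118
52 147 129  94  71  67  66  62  53  48  48  48  50  52  55  59  63  65  68  81 102 115 120 119 120
53 149 135  96  71  67  66  62  55  51  50  50  52  53  57  60  63  64  67  77  98 116 119 119 119
54 152 134  95  69  65  66  65  62  58  57  57  58  58  61  64  65  65  67  76  97 115 118 119 120
55 152 137  99  68  61  64  64  65  63  64  62  63  63  64  64  65  62  64  77 101 115 120 119 120
56 154 144 114  76  57  
[... 1137 characters left out ...]
24 124 123 121 114 100  81
68 118 110  97  87  85  91  99  96  81  68  68  78  99 117 123 123 123 123 123 121 114 101  81  64
69 109  94  83  77  76  79  81  80  74  70  78  93 112 119 123 123 123 123 122 115 101  83  64  54
70  94  81  77  75  74  74  71  64  54  56  69  87 102 109 115 120 123 122 116 102  83  65  56  54
71  82  75  75  75  74  70  63  53  46  45  51  62  73  83  94 105 112 113 102  83  65  57  53  53
72  76  75  75  75  70  63  52  47  46  44  45  46  49  54  62  76  89  92  82  65  55  53  53  53
73  76  75  74  73  65  53  45  45  45  44  44  45  43  45  46  52  59  62  57  52  50  52  53  53
138 [264.12  67.72]
155 [264.13  60.67]
168 [264.14  55.12]
180 [264.15  49.87]
```

>>> carry_out --pt "-0.0008 -0.0013 0.02 0 0" --pt "-0.0008 -0.0013 0.04 0 0" --pt "-0.0008 -0.0013 0.046 0 0" --pt "-0.0008 -0.0013 0.049 0 0" --pt "-0.0008 -0.0013 0.052 0 0" --pt "-0.0008 -0.0013 0.055 0 0" --pt "-0.0008 -0.0013 0.058 0 0" --pt "-0.0008 -0.0013 0.061 0 0" --pt "-0.0008 -0.0013 0.063 0 0" --pt "-0.0008 -0.0013 0.063 0 0"

```text
t: 6.88
eef_pos: [617.4, -123.6, 326.5]
tcp_rot: [3.141, -0.0, 2.998]
ft_force: [-0.8, 0.2, -1.5]
opening: 0.153
grip_force: 29.9
```

```bash
python3 -c "
from h import *
togo([617.2,-122.5,308],171.8);print(env.state()['moment'])"
```

```text
shift [0.0004 0.001  0.0185] turn -0.0 t 6.875 pos [ 617.4  -123.59  326.54] rot [ 1.7999e+02 -1.0000e-02  1.7180e+02] F [-0.8  0.2 -1.5] open 0.153
[-0.00049051 -0.04765008  0.03351081]
```

>>> carry_out --pt "0 0.0005 0.003 0 0" --pt "0 0.0005 0.006 0 0" --pt "0 0.0005 0.009 0 0" --pt "0 0.0005 0.012 0 0" --pt "0 0.0005 0.014 0 0" --pt "0 0.0005 0.016 0 0" --pt "0 0.0005 0.017 0 0" --pt "0 0.0005 0.0175 0 0" --pt "0 0.0005 0.0175 0 0"

```text
t: 8.0
eef_pos: [617.5, -123.1, 309.2]
tcp_rot: [3.141, 0.0, 2.998]
ft_force: [-0.3, 1.0, -2.1]
opening: 0.157
grip_force: 29.9
```

>>> carry_out --pt "0 0 0.0005 0 0" --pt "0 0 0.001 0 0" --pt "0 0 0.0015 0 0" --pt "0 0 0.002 0 0" --pt "0 0 0.002 0 0"

```text
t: 8.62
eef_pos: [617.5, -123.0, 307.5]
tcp_rot: [3.142, 0.0, 2.998]
ft_force: [-0.9, 0.2, 1.5]
opening: 0.159
grip_force: 29.9
```

>>> carry_out --pt "0 0 0.0005 0 0" --pt "0 0 0.001 0 0" --pt "0 0 0.0015 0 0" --pt "0 0 0.0015 0 0"

```text
t: 9.12
eef_pos: [617.6, -123.0, 307.3]
tcp_rot: [-3.142, 0.002, 2.999]
ft_force: [-2.5, 1.2, 13.9]
opening: 0.156
grip_force: 30.0
```

>>> carry_out --pt "0 0 -0.001 5 0" --pt "0 0 -0.001 10 0" --pt "0 0 -0.001 15 0" --pt "0 0 -0.001 20 0" --pt "0 0 -0.001 25 0" --pt "0 0 -0.001 30 0" --pt "0 0 -0.001 35 0" --pt "0 0 -0.001 40 0" --pt "0 0 -0.001 45 0" --pt "0 0 -0.001 50 0" --pt "0 0 -0.001 55 0" --pt "0 0 -0.001 55 0"

```text
t: 10.62
eef_pos: [617.5, -123.2, 307.3]
tcp_rot: [3.141, 0.001, 2.037]
ft_force: [-1.7, 0.2, 6.4]
opening: 0.158
grip_force: 29.9
```

```bash
python3 -c "
from h import *
togo([617.2,-122.5,308],171.8);s=env.state();print(s['moment'],s['joints'].round(3))"
```

```text
shift [ 0.0007  0.0001 -0.0007] turn -55.07 t 10.625 pos [ 617.45 -123.17  307.35] rot [1.7998e+02 3.0000e-02 1.1673e+02] F [-1.7  0.2  6.4] open 0.158
[-0.13967471  0.51700837  0.05369052] [-0.302  0.603  1.645 -0.     0.893 -0.768]
```

>>> carry_out --pt "0 0 0 3 0" --pt "0 0 0 6 0" --pt "0 0 0 8 0" --pt "0 0 0 8 0"

```text
t: 11.12
eef_pos: [617.4, -123.1, 307.3]
tcp_rot: [3.141, 0.0, 1.899]
ft_force: [-2.4, 0.3, 6.8]
opening: 0.156
grip_force: 29.9
```

```bash
python3 -c "
from h import *
togo([617.2,-122.5,308],171.8);s=env.state();print(s['moment'])"
```

```text
shift [ 0.0007  0.     -0.0007] turn -63.02 t 11.125 pos [ 617.4  -123.13  307.34] rot [1.7999e+02 2.0000e-02 1.0878e+02] F [-2.4  0.3  6.8] open 0.156
[-0.14048553  0.62820166  0.06511976]
```

>>> carry_out --pt "0 0 0 3 0" --pt "0 0 0 6 0" --pt "0 0 0 8 0" --pt "0 0 0 8 0"

```text
t: 11.62
eef_pos: [617.4, -123.1, 307.3]
tcp_rot: [3.142, 0.0, 1.759]
ft_force: [-2.8, -0.4, 6.2]
opening: 0.152
grip_force: 29.9
```

```bash
python3 -c "
from h import *
togo([617.2,-122.5,308],171.8);s=env.state();print(s['moment'])"
```

```text
shift [ 0.0006 -0.     -0.0007] turn -71.02 t 11.625 pos [ 617.36 -123.13  307.31] rot [1.8000e+02 1.0000e-02 1.0078e+02] F [-2.8 -0.4  6.2] open 0.152
[-0.05936113  0.70434568  0.00530094]
```

>>> carry_out --pt "0 0 0 2 0" --pt "0 0 0 4 0" --pt "0 0 0 6 0" --pt "0 0 0 6 0"

```text
t: 12.12
eef_pos: [617.5, -122.9, 307.4]
tcp_rot: [3.141, 0.0, 1.654]
ft_force: [-2.0, 1.2, 6.9]
opening: 0.155
grip_force: 30.0
```

```bash
python3 -c "
from h import *
togo([617.2,-122.5,308],171.8);s=env.state();print(s['moment'])"
```

```text
shift [ 0.0005 -0.0003 -0.0007] turn -77.01 t 12.125 pos [ 617.49 -122.93  307.35] rot [179.96   0.    94.79] F [-2.   1.2  6.9] open 0.155
[0.21082206 0.52982503 0.07822163]
```

>>> carry_out --pt "0 0 0 2 0" --pt "0 0 0 4 0" --pt "0 0 0 5 0" --pt "0 0 0 5 0"

```text
t: 12.62
eef_pos: [617.4, -122.8, 307.3]
tcp_rot: [3.142, -0.0, 1.567]
ft_force: [-3.7, 2.2, 6.7]
opening: 0.157
grip_force: 30.0
```

```bash
python3 -c "
from h import *
togo([617.2,-122.5,308],171.8);s=env.state();print(s['moment'])
p,_=grab('side');q,_=grab('top')
a=cv2.resize(p[20:140,190:350],(400,300),interpolation=0);b=cv2.resize(q[80:200,270:430],(400,300),interpolation=0)
cv2.imwrite('pics/c3.png',np.hstack([a,b])[:,:,::-1])"
```

```text
shift [ 0.0003 -0.0002 -0.0007] turn -81.99 t 12.625 pos [ 617.39 -122.8   307.28] rot [ 1.800e+02 -2.000e-02  8.981e+01] F [-3.7  2.2  6.7] open 0.157
[0.44498552 0.72978062 0.21847929]
```

View pics/c3.png

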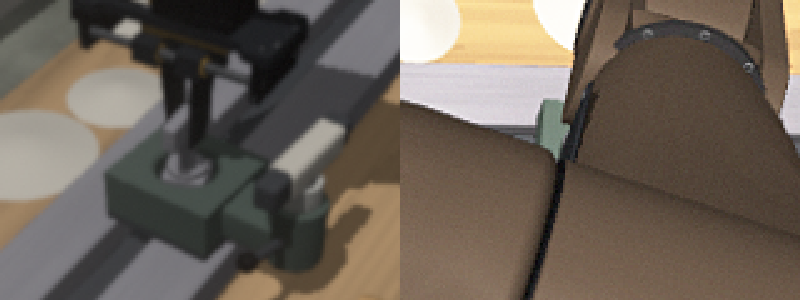

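The crop shows the shoulder seated on the screw head and the bar turned; Mz has risen to 0.22 N m, so the stop seems to have been reached. I press a few degrees more to confirm.

>>> carry_out --pt "0 0 0 2 0" --pt "0 0 0 4 0" --pt "0 0 0 4 0" --pt "0 0 0 4 0"

```text
t: 13.22
eef_pos: [617.4, -122.8, 307.3]
tcp_rot: [3.141, -0.0, 1.498]
ft_force: [-2.0, 1.8, 7.0]
opening: 0.16
grip_force: 30.5
```

```bash
python3 -c "
from h import *
togo([617.2,-122.5,308],171.8);s=env.state();print(s['moment'])"
```

```text
shift [ 0.0003 -0.0003 -0.0007] turn -85.96 t 13.225 pos [ 617.44 -122.8   307.29] rot [ 1.7998e+02 -1.0000e-02  8.5840e+01] F [-2.   1.8  7. ] open 0.16
[0.4127458  0.5194414  0.35336538]
```

>>> carry_out --pt "0 0 0 -3 0" --pt "0 0 0 -6 0" --pt "0 0 -0.0005 -6 0" --pt "0 0 -0.0005 -6 0.5" --pt "0 0 -0.0005 -6 0.5" --pt "0 0 -0.0005 -6 0.5" --pt "0 0 -0.0005 -6 0.5" --pt "0 0 -0.0005 -6 0.5" --pt "0 0 -0.0005 -6 0.5" --pt "0 0 -0.0005 -6 0.5" --pt "0 0 -0.0005 -6 0.5"

```text
t: 14.6
eef_pos: [617.5, -123.1, 307.2]
tcp_rot: [3.142, -0.0, 1.602]
ft_force: [0.1, 0.3, -0.4]
opening: 0.5
grip_force: 0.0
```

>>> carry_out --pt "0 0 -0.02 0 0.5" --pt "0 0 -0.05 0 0.5" --pt "0 0 -0.1 0 0.5" --pt "0 0 -0.14 0 0.5" --pt "0.05 0 -0.16 0 0.5" --pt "0.1 -0.04 -0.16 0 0.5" --pt "0.16 -0.08 -0.16 0 0.5" --pt "0.22 -0.1 -0.16 0 0.5" --pt "0.28 -0.1 -0.16 0 0.5" --pt "0.34 -0.1 -0.16 0 0.5" --pt "0.4 -0.1 -0.16 0 0.5" --pt "0.4 -0.1 -0.16 0 0.5" --pt "0.4 -0.1 -0.16 0 0.5"

```text
t: 16.23
eef_pos: [504.8, 273.6, 467.0]
tcp_rot: [-3.141, 0.0, 1.603]
ft_force: [-0.7, -0.7, -0.1]
opening: 0.503
grip_force: 0.0
```

```bash
python3 - <<'E'
from h import *
p,ds=grab('side');q,dt=grab('top')
a=cv2.resize(p[20:140,190:350],(400,300),interpolation=0);b=cv2.resize(q[90:190,290:423],(400,300),interpolation=0)
cv2.imwrite('pics/c4.png',np.hstack([a,b])[:,:,::-1])
for n,d in(('side',ds),('top',dt)):
    P=cloud(n,d).reshape(-1,3);P=P[(np.hypot(P[:,0]-617,P[:,1]+122)<45)&(P[:,2]>135)&(P[:,2]<200)]
    if len(P)<5: continue
    t=P[P[:,2]>np.percentile(P[:,2],90)-8];print(n,np.median(t[:,2]),cv2.minAreaRect(t[:,:2].astype(np.float32)))
print(env.state()['t'],env.state()['eef_pos'])
E
```

```text
side 147.55511939082288 ((616.008056640625, -122.22818756103516), (14.247087478637695, 70.25761413574219), 5.244708061218262)
top 147.9166800794527 ((616.2532348632812, -121.69103240966797), (14.486784934997559, 67.98868560791016), 4.25833797454834)
16.325 [505.12935289 272.49366202 467.30702209]
```

View pics/c4.png

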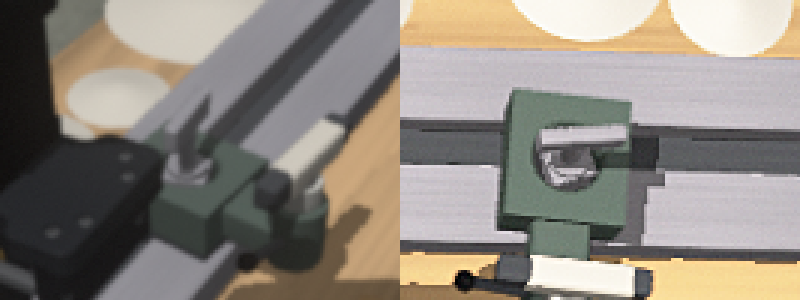

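The key stands upright with its shoulder on the screw head. The T-bar top is at z = 147.7, so its centre is about 136, which is home. It has turned about 77°, and the torque climbed well past the friction at the stop.

```bash
python3 -c "
from cell import env
print(env.job_done())"
```

```text
the job is handed in; nothing more can be done
None
```

I handed the job in at about 16 s. The key is fully home and upright in the clamp socket, turned clockwise about 77° until the torque rose to 0.35 N m against the stop (friction is 0.06). The knob-handled tool was never touched and should still be in the stand, and the judging result was not shown to me.

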